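# Tip the clothes pegs into the flap bin

### The arm

A 7-joint arm with a two-finger parallel gripper is mounted at the origin on the work surface. World frame = base frame: x ahead of the robot, y to its left, z up, the work surface at z = 0. Lengths are in m, angles in rad, forces in N, time in s.
With the tool pointing down it reaches from about 0.4 to 0.85 m from the base axis. Payload 10.4 kg.
Tool frame: the origin (TCP) lies at the very end of the fingers, on their centre line; the grasp point (between the pads) lies 19 mm behind it; y points along the fingers, x is the direction in which the jaws open and shut, and the axes are right-handed (so a half turn about y gives the same grasp; the last joint's range is limited). The gripper opens to 87 mm and grips with 3 to 60 N. Pads are 19 mm wide; open, the fingers measure 117 mm over their backs; the gripper's body (75 mm by 190 mm) begins 51 mm behind the grasp point.
Start: joints at [-1.311, 0.332, -0.065, 1.46, 0.022, 1.35, -0.088], TCP at [0.174, 0.6, 0.187] pointing down, gripper open.
Joint ranges: [-2.6, 2.6], [-0.5, 2.12], [-1.47, 1.34], [0.16, 2.42], [-1.27, 4.41], [0.06, 2.06], [-2.6, 2.6]. Speed limits (rad/s): [2.22, 2.22, 2.79, 2.79, 3.14, 3.14, 3.14].

### API

Orientations are given as a unit quaternion [x, y, z, w].
In Python, from bench import readout, vision, r gives the robot as it stands.
- The arm moves only by the tool arm_command, never from a script. Its argument "targets" is a list that holds one entry, the list of rows, each a list of 6 numbers: the shift along the tool's x, y, z in m, then the turn, a rotation vector about the tool's x, y, z in degrees. A call has 1 to 12 rows; each row shifts and turns the commanded pose from where the row before left it, along the tool's axes as they then stand; what a row does not reach is not made up. A row lasts 1/12 s, in which the tool goes at most 41.7 mm and 7.16 degrees, less where a joint would pass 70% of its speed; a pose out of reach is approached as far as the arm can. A call is refused whole if a number of a shift passes 0.0417 or a number of a turn 7.16, either way. A call with a gripper value outside its range is refused whole. "hand" is the opening, from 0 (shut) to 1 (fully open), set as the call begins (left out, the last holds). The fingers move at their own pace and stop on an object; "grip_force" is the grip in N (left out, the last holds). Time passes only in rows, so rows that do not move let the fingers close. It gives the time, the measured TCP pose, the force and the opening at its end, in the units of the state.
- readout.read_state(): the state, without advancing time (a new reading comes with each control period).
- vision.camera(name): name is "scene" or "top" or "wrist"; returns a dict with "pixels" (384x512x3 uint8, blue, green, red), "fovy" (degrees; the focal length in pixels is half the picture's height over the tangent of half this angle, whatever the lens; pixels are square), "cx", "cy" (the principal point, pixels), "R" (3x3) and "t" (3): a world point X has camera coordinates R X + t; the wrist camera has in their place "mount" (4x4, takes a point from camera to tool coordinates, whose origin is the TCP and whose axes are the tool frame's). Camera axes: x right, y down, z forward; pixel columns grow to the right and rows downward; lengths in m; the calibration is good to about 2 mm. A picture is of the moment at which its call begins: read the wrist's pose just before it. There is no depth.
- r.close_job(): hands the job in, once; it reports no verdict.
The state is a dict: "time": time; "joint_positions": joint angles; "joint_vel": joint speeds; "joint_torque": joint torques, N m; "ee_pos": TCP position; "eef_rot": TCP orientation; "ft_force": force on the tool from outside, world axes, zero at the start; "torque": the same for the moment, N m; "width": finger opening in m.
Only numpy, scipy, OpenCV 4.12 (cv2) and the standard library are available. Lean on these libraries where they do the work, as an engineer would, in place of code of your own. Each camera call takes 0.05 s, during which the arm holds its last target.

### The job

Carry the blue caddy of clothes pegs by its handle to the white peg bin, rest its underside gently on the sprung steel bar over the bin's hinge rim and, keeping it resting there, begin to tip it so that its nose pushes the red spring flap down; tip on until all six pegs have slid off the flap into the bin. Then take the caddy out so that the flap shuts, stand it back upright in the middle of its mat and let go. Do not press hard on the bar or shove the bin, and leave the bottle, the tin and the brush alone.

Things in the scene. Friction and masses are not known exactly. Their poses are not given: they have to be found in the camera images.
- caddy: Open blue plastic caddy, 200 mm long (own x) x 146 wide, 0.3 to 0.45 kg empty. Walls 42 mm high, 4 mm thick, on both long sides and the back (+x) end; floor 4 mm thick. The nose (-x end) is open, no lip: the pegs slide out there. A divider 8 mm thick, 44 mm high along y = 0 makes two channels. White handle bar above it. Origin: centre of the underside; x from nose to back, z up.
- caddy_grip (a point): Middle of the caddy's white handle bar, 87 mm above the centre of the underside. The bar runs along the caddy's x on two posts: 110 mm long, 14 mm thick (y), from 70 to 104 mm above the underside. It can be pinched across y, the gripper upright or leaning along the bar. Axes as the caddy's.
- caddy_nose (a point): Middle of the caddy's open nose edge, at underside height (100 mm from the caddy's origin along its -x).
- mat: Black rubber mat fixed to the table, 250 mm (own x) x 200 mm (own y), 4 mm thick, on which the caddy stands at the start. Origin: centre of its underside, on the table.
- bin: White loose plastic peg bin, 1.3 kg, 220 mm (own x) x 210 (own y) x 185 high, walls and floor 5 mm. A red sprung flap hinged along its +x rim closes the mouth; a fixed white cover 70 mm long closes the rest of the top at the -x end. Origin: centre of the underside, on the table; x points to the hinge rim (away from the robot, within 20 degrees), z up.
- rest_bar (a joint): How far (m) the steel rest bar is pressed down: 0 = unloaded; it springs, 5 N for each mm, stop at 6 mm. The bar is 10 mm thick, 210 mm long, right above the hinge rim along the bin's y, 106 mm from the bin's origin along its +x. Its height is adjustable: its top lies anywhere from 189 to 203 mm above the table (no reading tells where), so it must be felt or seen.
- flap (a joint): Angle of the red flap (rad): 0 = level, shut; 1.1 = fully down into the bin. It is 138 mm long from the hinge rim, 196 wide, 4 thick, its top 2 mm below the bin's rim (183 mm above the table); with the caddy's nose 60 to 90 mm past the bar it makes a chute under it; the edge far from the hinge swings down. A spring shuts it when let go: 0.17 N m starts it, 0.3 N m at 1 rad.
- detergent: Bystander: detergent bottle, blue with white cap, 68 mm diameter, 170 mm tall, standing beyond the work (large x). Origin: centre of its base.
- tin: Bystander: red tin, 66 mm diameter, 110 mm tall, standing at the robot's right edge of the work (-y). Origin: centre of its base.
- brush: Bystander: hand brush about 200 mm long, lying at the robot's left edge of the work (+y).
- peg0: Jumbo clothes peg, red, 80 x 22 x 18 mm, 30 g, lying along the caddy in one of its two channels (three in each). Origin: centre of the face it lies on at the start; x along its length. How readily it slides on plastic differs from day to day.
- peg1: Jumbo clothes peg, yellow, 80 x 22 x 18 mm, 30 g, lying along the caddy in one of its two channels (three in each). Origin: centre of the face it lies on at the start; x along its length. How readily it slides on plastic differs from day to day.
- peg2: Jumbo clothes peg, green, 80 x 22 x 18 mm, 30 g, lying along the caddy in one of its two channels (three in each). Origin: centre of the face it lies on at the start; x along its length. How readily it slides on plastic differs from day to day.
- peg3: Jumbo clothes peg, orange, 80 x 22 x 18 mm, 30 g, lying along the caddy in one of its two channels (three in each). Origin: centre of the face it lies on at the start; x along its length. How readily it slides on plastic differs from day to day.
- peg4: Jumbo clothes peg, white, 80 x 22 x 18 mm, 30 g, lying along the caddy in one of its two channels (three in each). Origin: centre of the face it lies on at the start; x along its length. How readily it slides on plastic differs from day to day.
- peg5: Jumbo clothes peg, red, 80 x 22 x 18 mm, 30 g, lying along the caddy in one of its two channels (three in each). Origin: centre of the face it lies on at the start; x along its length. How readily it slides on plastic differs from day to day.
Things that resemble listed ones, but are neither listed nor needed, are in the scene too. Of the things shaped like the peg2, the green one is meant. What is shaped like the caddy but purple is not meant.

How it is judged:
By the outcome, as a careful person would: the job done as asked, in the order asked, and still so for the second after the job is handed in, with the robot touching nothing.
It also fails if it takes over 69 s, if anything falls off the work surface, if the arm or the gripper's body presses on something with over 40 N, if the wrist force passes 120 N, or if a joint passes its speed limit or range.

## Working session

There is one attempt and no reset: what is moved stays moved. The work goes in short steps, Python scripts to look and compute and a tool call to move; the robot and the scene stay as the last step left them, time stands still between calls to the robot, and variables do not carry over. Pictures are saved under pics/ and viewed, and the job is handed in when it is done.

Besides the shell and the picture viewer there is one more tool, called after ">>>" as a command line: name --argument value ..., lists and objects as JSON in quotes. arm_command: Moves the arm, as the interface text tells. Its arguments: {"type":"object","properties":{"targets":{"type":"array","items":{"type":"array","items":{"type":"array","items":{"type":"number"}}}},"hand":{"type":"number"},"grip_force":{"type":"number"}},"required":["targets"]}

```bash
ls; mkdir -p pics
python3 - <<'E'
from bench import readout, vision, r
import cv2
s=readout.read_state()
print({k:(v if not hasattr(v,'__len__') else [round(float(x),4) for x in v]) for k,v in s.items()})
for n in ("scene","top","wrist"):
    c=vision.camera(n); cv2.imwrite(f"pics/{n}0.png",c["pixels"])
    print(n,{k:c[k] for k in c if k!="pixels"})
E
```

```text
pics
{'time': 0.0, 'joint_positions': [-1.3106, 0.3329, -0.0647, 1.4609, 0.0216, 1.3499, -0.0885], 'joint_vel': [0.0003, 0.0002, 0.0001, -0.0019, -0.0004, -0.001, 0.0007], 'joint_torque': [0.0019, -62.3254, 0.0261, -38.9892, -0.0611, 0.0401, 0.0001], 'ee_pos': [0.1743, 0.5998, 0.1863], 'eef_rot': [0.5658, 0.4242, -0.4249, -0.5652], 'ft_force': [0.0498, 0.0239, -0.2759], 'torque': [-0.043, -0.0387, 0.0059], 'width': 0.08687903999272298}
scene {'fovy': 52.70075020369507, 'cx': 252.15189008788965, 'cy': 188.1004496225791, 'R': array([[-0.87522512, -0.48363127, -0.00904386],
       [-0.45784834,  0.83430843, -0.30709012],
       [ 0.15606375, -0.26463227, -0.95163747]]), 't': array([0.48071346, 0.26956717, 1.34428732])}
top {'fovy': 53.046755490021745, 'cx': 255.19926028787916, 'cy': 191.6622295317778, 'R': array([[-6.26290271e-03, -9.99980162e-01,  6.72235523e-04],
       [-9.86644280e-01,  6.06995334e-03, -1.62776594e-01],
       [ 1.62769285e-01, -1.68271131e-03, -9.86662723e-01]]), 't': array([0.01494249, 0.54130047, 1.22248237])}
wrist {'fovy': 67.81591224883348, 'cx': 255.33306643417188, 'cy': 192.528412606789, 'mount': array([[ 9.99999756e-01,  2.23080136e-04,  6.62539483e-04,
        -3.68109749e-04],
       [-5.75841359e-04, -2.74530540e-01,  9.61578208e-01,
        -1.97933107e-01],
       [ 3.96396319e-04, -9.61578355e-01, -2.74530345e-01,
         7.41387300e-02],
       [ 0.00000000e+00,  0.00000000e+00,  0.00000000e+00,
         1.00000000e+00]])}
```

View pics/scene0.png

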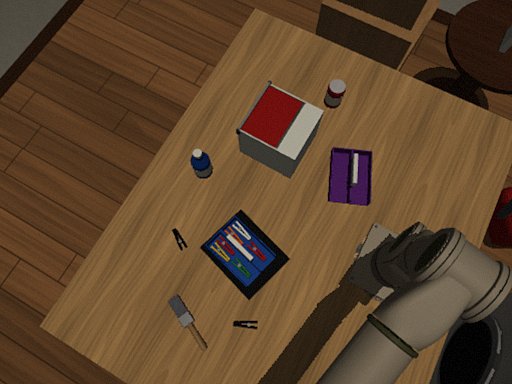

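View pics/top0.png

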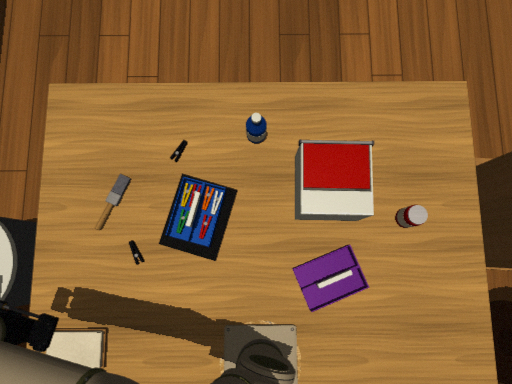

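View pics/wrist0.png

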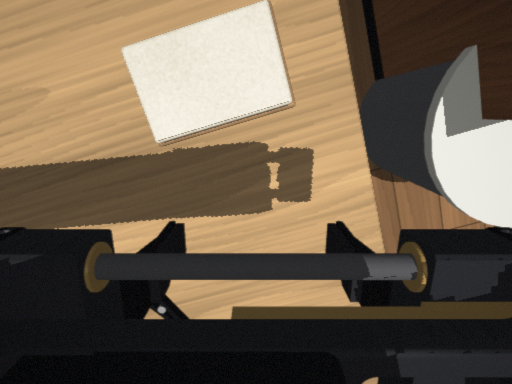

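Run:
```python
import cv2, numpy as np
a=cv2.imread("pics/top0.png");b=cv2.imread("pics/scene0.png")
A=cv2.resize(a[165:270,150:250],None,fx=5.5,fy=5.5,interpolation=cv2.INTER_CUBIC)
B=cv2.resize(b[200:305,195:295],None,fx=5.5,fy=5.5,interpolation=cv2.INTER_CUBIC)
cv2.imwrite("pics/caddyA.png",np.clip(A*1.7,0,255).astype(np.uint8));cv2.imwrite("pics/caddyB.png",np.clip(B*1.7,0,255).astype(np.uint8))
C=cv2.resize(a[130:230,285:385],None,fx=5.5,fy=5.5,interpolation=cv2.INTER_CUBIC)
cv2.imwrite("pics/binA.png",C)
C=cv2.resize(b[75:185,225:335],None,fx=5.2,fy=5.2,interpolation=cv2.INTER_CUBIC)
cv2.imwrite("pics/binB.png",C)
```

```text
(no output)
```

View pics/caddyA.png

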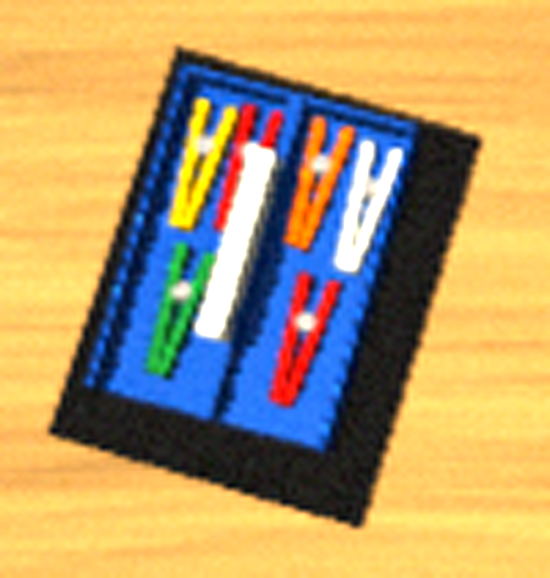

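View pics/caddyB.png

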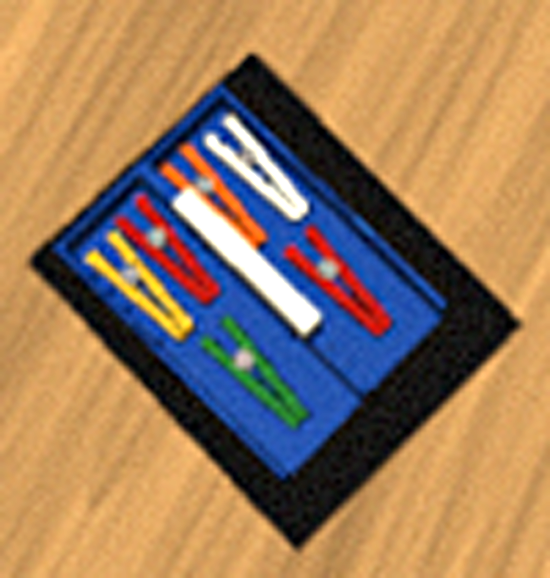

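View pics/binA.png

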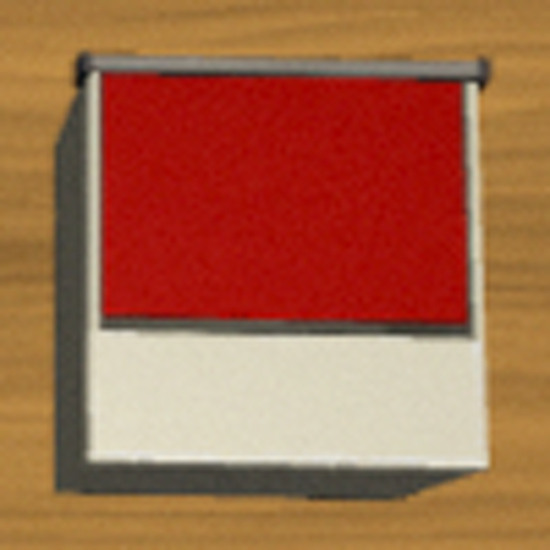

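View pics/binB.png

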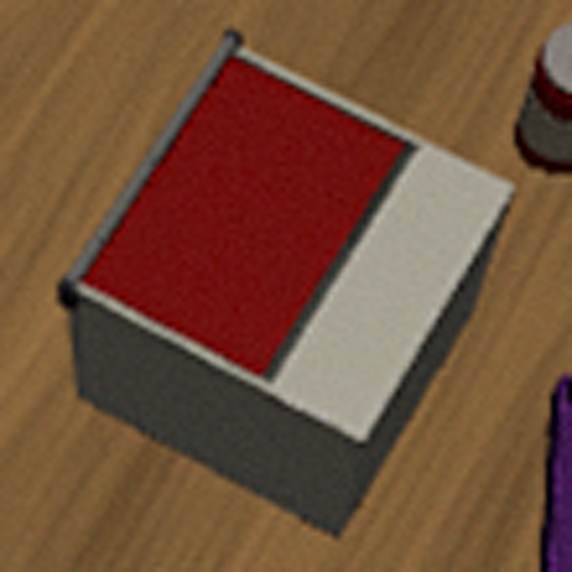

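```bash
cat > h.py <<'E'
import cv2, numpy as np
from scipy.spatial.transform import Rotation as Rot
from bench import readout, vision, r
def K(c):
    f=c["pixels"].shape[0]/2/np.tan(np.radians(c["fovy"])/2); return f
def ray(c,u,v,pose=None):
    f=K(c); d=np.array([(u-c["cx"])/f,(v-c["cy"])/f,1.])
    if "R" in c: return -c["R"].T@c["t"], c["R"].T@d
    p,q=pose; M=np.array(c["mount"]); Rw=Rot.from_quat(q).as_matrix()
    return Rw@M[:3,3]+p, Rw@(M[:3,:3]@d)
def onz(c,u,v,z,pose=None):
    o,d=ray(c,u,v,pose); return o+d*(z-o[2])/d[2]
def tri(c1,p1,c2,p2):
    o1,d1=ray(c1,*p1);o2,d2=ray(c2,*p2)
    s=np.linalg.lstsq(np.c_[d1,-d2],o2-o1,rcond=None)[0]
    a=o1+s[0]*d1;b=o2+s[1]*d2
    return (a+b)/2,np.linalg.norm(a-b)
def proj(c,X):
    x=c["R"]@np.array(X)+c["t"];f=K(c);return c["cx"]+f*x[0]/x[2],c["cy"]+f*x[1]/x[2]
def st():
    s=readout.read_state();p=np.array(s["ee_pos"]);q=np.array(s["eef_rot"])
    np.set_printoptions(precision=4,suppress=True)
    print("t",round(s["time"],2),"p",p,"axes cols\n",Rot.from_quat(q).as_matrix(),"\nF",np.array(s["ft_force"]),"T",np.array(s["torque"]),"w",round(s["width"],4),"j",np.array(s["joint_positions"]))
    return p,q,s
E
cat > m1.py <<'E'
from h import *
for n in ("top","scene"):
    c=vision.camera(n);im=c["pixels"];hsv=cv2.cvtColor(im,cv2.COLOR_BGR2HSV)
    H,S,V=cv2.split(hsv)
    def blobs(m,amin=40):
        k,l,stt,ce=cv2.connectedComponentsWithStats(m.astype(np.uint8))
        return [(stt[i],np.argwhere(l==i)[:,::-1].astype(np.float32)) for i in range(1,k) if stt[i][4]>=amin]
    # white handle in caddy region
    x0,y0,x1,y1=(160,170,240,262) if n=="top" else (198,205,292,300)
    roi=np.zeros(H.shape,bool);roi[y0:y1,x0:x1]=1
    for s_,p in blobs(roi&(S<50)&(V>130),60):
        rc=cv2.minAreaRect(p); bx=cv2.boxPoints(rc)
        # ends of long axis
        d=[np.linalg.norm(bx[0]-bx[1]),np.linalg.norm(bx[1]-bx[2])]
        e=((bx[0]+bx[1])/2,(bx[2]+bx[3])/2) if d[0]<d[1] else ((bx[1]+bx[2])/2,(bx[3]+bx[0])/2)
        P=[onz(c,*q,0.108) for q in e]
        print(n,"white",s_,rc,"mid",(P[0]+P[1])/2,"len",np.linalg.norm(P[0]-P[1]),"yaw",np.degrees(np.arctan2(*(P[0]-P[1])[1::-1])))
    # mat = hull of dark|blue
    m=roi&((V<60)|((H>100)&(H<130)&(S>120)))
    bl=max(blobs(m),key=lambda b:b[0][4])[1]
    rc=cv2.convexHull(bl); ap=cv2.approxPolyDP(rc,6,True)[:,0]
    P=np.array([onz(c,*q,0.004) for q in ap]);print(n,"mat",ap.tolist(),P[:,:2].tolist(),"ctr",P.mean(0)[:2],[np.linalg.norm(P[i]-P[i-1]).round(3) for i in range(len(P))])
    # caddy blue
    x0,y0,x1,y1=(285,130,385,230) if n=="top" else (225,75,335,185)
    roi=np.zeros(H.shape,bool);roi[y0:y1,x0:x1]=1
    m=roi&((H<8)|(H>172))&(S>150)&(V>60)
    bl=max(blobs(m),key=lambda b:b[0][4])[1]
    rc=cv2.convexHull(bl); ap=cv2.approxPolyDP(rc,5,True)[:,0]
    P=np.array([onz(c,*q,0.183) for q in ap]);print(n,"flap",ap.tolist(),P[:,:2].tolist(),"ctr",P.mean(0)[:2],[np.linalg.norm(P[i]-P[i-1]).round(3) for i in range(len(P))])
E
python3 m1.py
```

```text
top white [186 191  14  35 167] ((192.3627471923828, 208.36691284179688), (5.348026752471924, 35.4306755065918), 15.068489074707031) mid [0.47993991 0.20688638 0.108     ] len 0.10988712028219076 yaw -13.904611939885092
top white [211 191  12  23 117] ((216.27703857421875, 202.44752502441406), (7.271998882293701, 22.961191177368164), 13.240518569946289) mid [0.49779095 0.13294048 0.108     ] len 0.071774566963527 yaw -12.588024140766652
top mat [[236.0, 190.0], [214.0, 260.0], [160.0, 243.0], [182.0, 174.0]] [[0.55417111273445, 0.07678497186498016], [0.3201570999219545, 0.14899581725488759], [0.3769554149052845, 0.3291812633233264], [0.6108875463795214, 0.26181934527576034]] ctr [0.46554279 0.20419535] [np.float64(0.194), np.float64(0.245), np.float64(0.189), np.float64(0.243)]
top flap [[369.0, 188.0], [304.0, 187.0], [304.0, 143.0], [368.0, 145.0]] [[0.5273418782799102, -0.32201435032485715], [0.5314913110686963, -0.1314404280564024], [0.6650953998651961, -0.1350366703657325], [0.6577505898026064, -0.32612425711177045]] ctr [ 0.59541979 -0.22865393] [np.float64(0.13), np.float64(0.
[... 468 characters left out ...]
at [[288.0, 259.0], [248.0, 299.0], [201.0, 246.0], [241.0, 210.0]] [[0.32271201740207284, 0.1515907273453863], [0.379511428299055, 0.33612186969309577], [0.6121847112804145, 0.25914208486026513], [0.5528785279182112, 0.07701236756604724]] ctr [0.46682167 0.20596676] [np.float64(0.242), np.float64(0.193), np.float64(0.245), np.float64(0.192)]
scene flap [[302.0, 102.0], [275.0, 146.0], [241.0, 129.0], [269.0, 86.0]] [[0.5286201917350174, -0.32182204705138084], [0.5329655730279732, -0.13093480085439652], [0.6628016940416895, -0.13109891665897644], [0.6585113784611183, -0.3232470259703344]] ctr [ 0.59572471 -0.2267757 ] [np.float64(0.13), np.float64(0.191), np.float64(0.13), np.float64(0.192)]
```

```bash
cat > plan.py <<'E'
from h import *
import sys
# usage: plan.py x y z yaw tilt ; tool: y = approach; x = caddy y dir ; yaw of caddy, tilt nose-down deg
def Rt(yaw,tilt,flip):
    yd=Rot.from_euler('z',yaw,degrees=True).as_matrix()@Rot.from_euler('y',-tilt,degrees=True).as_matrix()
    cx,cy,cz=yd.T
    s=-1 if flip else 1
    tx=s*cy; ty=-cz; return np.c_[tx,ty,np.cross(tx,ty)]
if __name__=="__main__":
    p,q,s=st()
    a=[float(v) for v in sys.argv[1:]]
    R0=Rot.from_quat(q).as_matrix()
    for flip in (0,1):
        R1=Rt(a[3],a[4],flip)
        rv=np.degrees(Rot.from_matrix(R0.T@R1).as_rotvec())
        if np.linalg.norm(rv)>100: continue
        print("flip",flip,"shift_tool",R0.T@(np.array(a[:3])-p),"rotvec_tool deg",rv,"shift in target axes",R1.T@(np.array(a[:3])-p))
E
python3 plan.py .48 .2075 .19 -15.5 0
python3 - <<'E'
from h import *
c1=vision.camera("top");c2=vision.camera("scene")
for a,b in (((300.5,142),(238.1,131.3)),((373.9,143.1),(270.2,82.3))): print(tri(c1,a,c2,b))
print(onz(c1,256,122,.17),onz(c1,412,214,.11))
E
```

```text
t 0.25 p [0.1744 0.6    0.1867] axes cols
 [[ 0.279  -0.0001 -0.9603]
 [ 0.9603 -0.0005  0.279 ]
 [-0.0006 -1.     -0.    ]] 
F [-0.2983 -0.0433  0.5057] T [ 0.0099 -0.0015 -0.0113] w 0.0872 j [-1.3106  0.3325 -0.0647  1.4604  0.0216  1.3499 -0.0885]
flip 0 shift_tool [-0.2916 -0.0031 -0.403 ] rotvec_tool deg [ 0.0014 -0.7033 -0.0316] shift in target axes [-0.2966 -0.0033 -0.3994]
(array([ 0.67335432, -0.1269989 ,  0.16356865]), np.float64(0.0013914088874456404))
(array([ 0.66823234, -0.35017283,  0.16361376]), np.float64(0.0019491764072638333))
[0.73620292 0.00800133 0.17      ] [ 0.45758487 -0.47257876  0.11      ]
```

>>> arm_command --targets '[[[-0.0243, 0, -0.0336, 0, 0, 0], [-0.0243, 0, -0.0336, 0, 0, 0], [-0.0243, 0, -0.0336, 0, 0, 0], [-0.0243, 0, -0.0336, 0, 0, 0], [-0.0243, 0, -0.0336, 0, 0, 0], [-0.0243, 0, -0.0336, 0, 0, 0], [-0.0243, 0, -0.0336, 0, 0, 0], [-0.0243, 0, -0.0336, 0, 0, 0], [-0.0243, 0, -0.0336, 0, 0, 0], [-0.0243, 0, -0.0336, 0, 0, 0], [-0.0243, 0, -0.0336, 0, 0, 0], [-0.0243, 0, -0.0336, 0, 0, 0]]]' --hand 1 --grip_force 50

```text
time: 1.35
ee_pos: [0.4811, 0.2059, 0.1874]
eef_rot: [-0.565, -0.425, 0.424, 0.565]
ft_force: [0.5, 0.6, -0.2]
width: 0.0874
```

>>> arm_command --targets '[[[0, 0, 0, 0, 0, 0], [0, 0, 0, 0, 0, 0], [0, 0, 0, 0, 0, 0]]]'

```text
time: 1.6
ee_pos: [0.48, 0.208, 0.187]
eef_rot: [-0.565, -0.425, 0.424, 0.566]
ft_force: [-0.0, 0.7, 0.6]
width: 0.087
```

```bash
python3 plan.py .48 .2075 .19 -15.5 0
cat > w.py <<'E'
from h import *
import sys
s=readout.read_state();c=vision.camera(sys.argv[1]);cv2.imwrite(f"pics/{sys.argv[2]}.png",c["pixels"])
np.savez("last.npz",p=s["ee_pos"],q=s["eef_rot"],**{k:c[k] for k in c})
E
python3 w.py wrist w1
```

```text
t 1.6 p [0.48  0.208 0.187] axes cols
 [[ 0.2792 -0.0002 -0.9602]
 [ 0.9602  0.0004  0.2792]
 [ 0.0003 -1.      0.0003]] 
F [-0.0317  0.7283  0.6302] T [ 0.0325  0.0052 -0.0507] w 0.087 j [-0.7651  0.1014  0.2899  1.7439 -0.0305  1.3007  0.8193]
flip 0 shift_tool [-0.0005 -0.003  -0.0001] rotvec_tool deg [-0.0198 -0.7112  0.019 ] shift in target axes [-0.0005 -0.003  -0.0001]
```

View pics/w1.png

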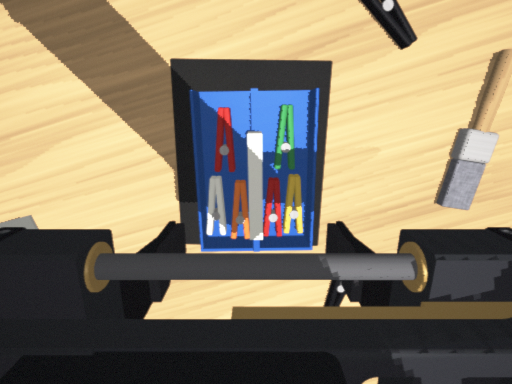

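Run:
```python
from h import *
L=np.load("last.npz");c={k:L[k] for k in L};pose=(L["p"],L["q"]);im=c["pixels"]
hsv=cv2.cvtColor(im,cv2.COLOR_BGR2HSV);H,S,V=cv2.split(hsv)
m=((S<60)&(V>120));m[:120]=0;m[245:]=0;m[:,:240]=0;m[:,270:]=0
k,l,s_,_=cv2.connectedComponentsWithStats(m.astype(np.uint8))
for i in range(1,k):
    if s_[i][4]>300:
        print(s_[i])
        ys,xs=np.nonzero(l==i)
        # per-row centre
        pts=[(xs[ys==y].mean(),y) for y in range(ys.min()+3,ys.max()-3)]
        P=np.array([onz(c,u,v,.108,pose) for u,v in pts]);vx=np.polyfit(P[:,0],P[:,1],1);print("yaw",np.degrees(np.arctan(vx[0])))
        a=onz(c,pts[0][0],ys.min()-.5,.108,pose);b=onz(c,pts[-1][0],ys.max()+.5,.108,pose);print(a,b,(a+b)/2,np.linalg.norm(a-b))
for (u,v) in ((172,59),(331,62),(323,244),(186,243)): print("mat",onz(c,u,v,.004,pose))
for (u,v) in ((191,91),(320,89)): print("nose floor",onz(c,u,v,.004,pose))
```

```text
[ 247  131   17  109 1562]
yaw -15.552250853880043
[0.42564012 0.22279496 0.108     ] [0.5344969  0.19275134 0.108     ] [0.48006851 0.20777315 0.108     ] 0.112926607149535
mat [0.32158214 0.14775793 0.004     ]
mat [0.3791159  0.33392389 0.004     ]
mat [0.61595979 0.27150516 0.004     ]
mat [0.55852484 0.07972332 0.004     ]
nose floor [0.36292477 0.15758081 0.004     ]
nose floor [0.40588488 0.31411124 0.004     ]
```

>>> arm_command --targets '[[[0, 0.02, 0, 0, -0.6, 0], [0, 0.025, 0, 0, 0, 0], [0, 0.025, 0, 0, 0, 0], [0, 0.025, 0, 0, 0, 0], [0, 0.02, 0, 0, 0, 0], [0, 0, 0, 0, 0, 0], [0, 0, 0, 0, 0, 0]]]'

```text
time: 2.23
ee_pos: [0.4791, 0.2085, 0.0718]
eef_rot: [-0.563, -0.427, 0.429, 0.563]
ft_force: [-0.0, -0.2, 1.0]
width: 0.0871
```

>>> arm_command --targets '[[[0, 0, 0, 0, 0, 0], [0, 0, 0, 0, 0, 0], [0, 0, 0, 0, 0, 0], [0, 0, 0, 0, 0, 0], [0, 0, 0, 0, 0, 0], [0, 0, 0, 0, 0, 0], [0, 0, 0, 0, 0, 0], [0, 0, 0, 0, 0, 0], [0, 0, 0, 0, 0, 0]]]' --hand 0 --grip_force 55

```text
time: 2.98
ee_pos: [0.4802, 0.2077, 0.072]
eef_rot: [-0.563, -0.427, 0.428, 0.563]
ft_force: [-0.7, 0.6, 0.5]
width: 0.0348
```

```bash
python3 plan.py .48 .2077 .072 -15.6 0
```

```text
t 2.98 p [0.4802 0.2077 0.072 ] axes cols
 [[ 0.269  -0.     -0.9631]
 [ 0.9631  0.      0.269 ]
 [ 0.     -1.      0.0001]] 
F [-0.6908  0.5889  0.4742] T [-0.0373  0.0215  0.0571] w 0.0348 j [-0.7508  0.2071  0.2849  1.8826 -0.0663  1.061   0.8592]
flip 0 shift_tool [-0.      0.      0.0002] rotvec_tool deg [-0.0032 -0.0027  0.0014] shift in target axes [-0.      0.      0.0002]
```

>>> arm_command --targets '[[[0, 0, 0, 0, 0, 0], [0, 0, 0, 0, 0, 0], [0, 0, 0, 0, 0, 0], [0, 0, 0, 0, 0, 0], [0, 0, 0, 0, 0, 0], [0, 0, 0, 0, 0, 0], [0, 0, 0, 0, 0, 0]]]'

```text
time: 3.57
ee_pos: [0.481, 0.208, 0.073]
eef_rot: [0.563, 0.428, -0.427, -0.563]
ft_force: [-0.5, -1.0, 6.8]
width: 0.0011
```

>>> arm_command --targets '[[[0, -0.005, 0, 0, 0, 0], [0, -0.01, 0, 0, 0, 0], [0, -0.015, 0, 0, 0, 0], [0, -0.02, 0, 0, 0, 0], [0, -0.02, 0, 0, 0, 0], [0, -0.02, 0, 0, 0, 0], [0, -0.01, 0, 0, 0, 0], [0, 0, 0, 0, 0, 0], [0, 0, 0, 0, 0, 0], [0, 0, 0, 0, 0, 0], [0, 0, 0, 0, 0, 0]]]'

```text
time: 4.48
ee_pos: [0.4795, 0.2073, 0.1707]
eef_rot: [-0.563, -0.427, 0.428, 0.563]
ft_force: [0.8, -0.1, 0.3]
width: 0.0006
```

```bash
python3 plan.py .71 -.2295 .295 -1.2 0; python3 w.py wrist w2
```

```text
t 4.48 p [0.4795 0.2073 0.1707] axes cols
 [[ 0.269  -0.0018 -0.9632]
 [ 0.9632 -0.0011  0.269 ]
 [-0.0015 -1.      0.0015]] 
F [ 0.8339 -0.0788  0.2594] T [-0.0151  0.008   0.0306] w 0.0006 j [-0.7644  0.1126  0.2907  1.7669 -0.0336  1.2691  0.8331]
flip 0 shift_tool [-0.3589 -0.1242 -0.3393] rotvec_tool deg [ -0.0941 -14.402   -0.0769] shift in target axes [-0.4319 -0.1243 -0.2396]
```

View pics/w2.png

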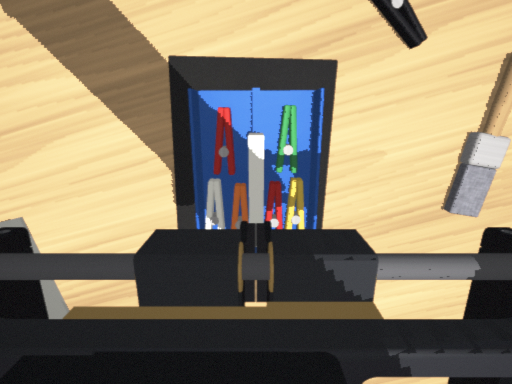

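```bash
python3 w.py top t2; python3 w.py scene s2; python3 w.py wrist w3
python3 - <<'E'
from h import *
L=np.load("last.npz");M=L["mount"];c=L
f=384/2/np.tan(np.radians(float(c["fovy"]))/2)
def pr(X):
    x=np.linalg.inv(M)@np.r_[X,1];return c["cx"]+f*x[0]/x[2],c["cy"]+f*x[1]/x[2]
print("TCP",pr([0,0,0]),"grasp",pr([0,-.019,0]))
# handle ends at handle top when TCP at z .187: top z .108 => tool y=+.079
for z in(-.055,0,.055): print(pr([0,.079,z]), "z.1707",pr([0,.0627,z]))
a=cv2.imread("pics/t2.png");b=cv2.imread("pics/s2.png")
cv2.imwrite("pics/z2.png",np.hstack([cv2.resize(a[150:290,130:270],(400,400),interpolation=3),cv2.resize(b[180:320,180:320],(400,400),interpolation=3)]))
E
```

```text
TCP (np.float64(255.6519990557519), np.float64(215.51364909164027)) grasp (np.float64(255.69814706782805), np.float64(225.43962955091453))
(np.float64(255.4930021726983), np.float64(238.1099789381618)) z.1707 (np.float64(255.5109192592491), np.float64(245.0755070512853))
(np.float64(255.52319986232317), np.float64(187.81021790085674)) z.1707 (np.float64(255.54386203558195), np.float64(192.25444678062433))
(np.float64(255.556755841065), np.float64(131.91661368624358)) z.1707 (np.float64(255.58069279568767), np.float64(133.19932101643957))
```

View pics/z2.png

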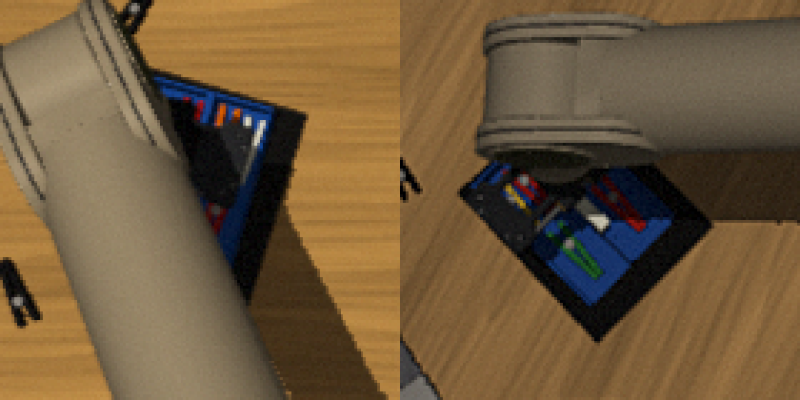

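Run:
```python
import cv2,numpy as np
a=cv2.imread("pics/w1.png")[190:310,100:420];b=cv2.imread("pics/w3.png")[190:310,100:420]
z=np.vstack([cv2.resize(x,None,fx=2.4,fy=2.4,interpolation=3) for x in (a,b)])
cv2.imwrite("pics/zz.png",np.clip(z*2.5,0,255).astype(np.uint8))
```

```text
(no output)
```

View pics/zz.png

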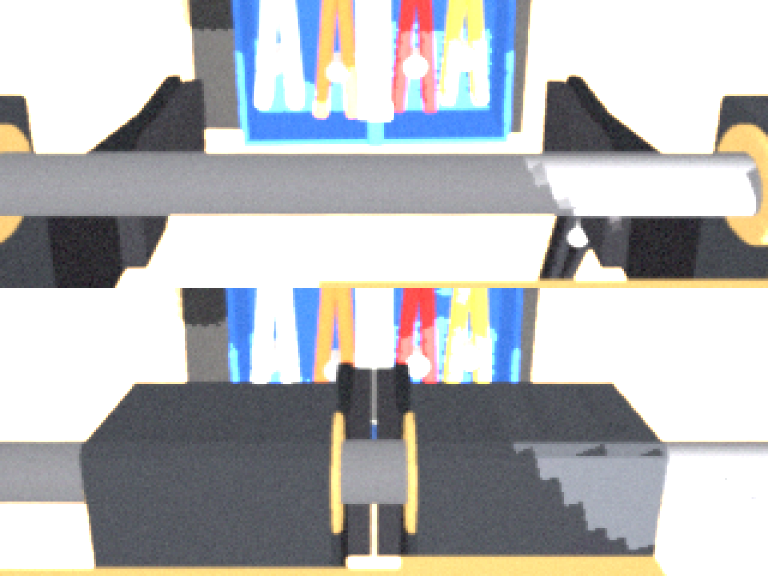

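>>> arm_command --targets '[[[0, 0, 0, 0, 0, 0], [0, 0, 0, 0, 0, 0], [0, 0, 0, 0, 0, 0], [0, 0, 0, 0, 0, 0], [0, 0, 0, 0, 0, 0], [0, 0, 0, 0, 0, 0], [0, 0.01, 0, 0, 0, 0], [0, 0.02, 0, 0, 0, 0], [0, 0.02, 0, 0, 0, 0], [0, 0.02, 0, 0, 0, 0], [0, 0.02, 0, 0, 0, 0], [0, 0.01, 0, 0, 0, 0]]]' --hand 0.8

```text
time: 5.68
ee_pos: [0.4788, 0.2069, 0.0691]
eef_rot: [-0.563, -0.426, 0.429, 0.563]
ft_force: [-1.1, -0.7, 0.3]
width: 0.0674
```

>>> arm_command --targets '[[[0, 0.004, 0, 0, 0, 0], [0, 0.004, 0, 0, 0, 0], [0, 0.004, 0, 0, 0, 0], [0, 0, 0, 0, 0, 0], [0, 0, 0, 0, 0, 0]]]'

```text
time: 6.1
ee_pos: [0.4806, 0.2079, 0.0606]
eef_rot: [-0.563, -0.428, 0.427, 0.563]
ft_force: [0.2, 0.5, 0.1]
width: 0.0698
```

```bash
python3 plan.py .48 .2077 .036 -15.6 0; python3 w.py wrist w4;python3 w.py scene s4
```

```text
t 6.1 p [0.4806 0.2079 0.0606] axes cols
 [[ 0.2689  0.0008 -0.9632]
 [ 0.9632  0.0006  0.2689]
 [ 0.0008 -1.     -0.0006]] 
F [0.217  0.4919 0.1256] T [ 0.0035 -0.032  -0.0052] w 0.0698 j [-0.7495  0.2213  0.2846  1.8931 -0.0719  1.036   0.8636]
flip 0 shift_tool [-0.0004  0.0246  0.0005] rotvec_tool deg [ 0.0331 -0.0007  0.0437] shift in target axes [-0.0003  0.0246  0.0005]
```

View pics/w4.png

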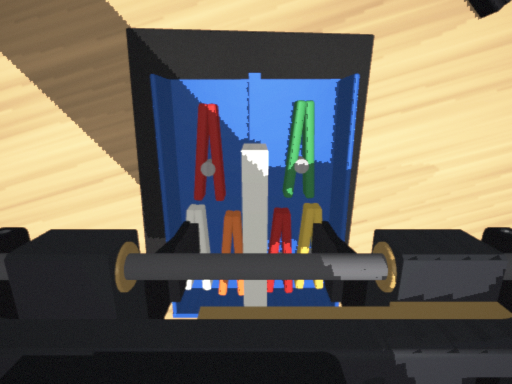

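>>> arm_command --targets '[[[0, 0.005, 0, 0, 0, 0], [0, 0.005, 0, 0, 0, 0], [0, 0.003, 0, 0, 0, 0], [0, 0, 0, 0, 0, 0]]]'

```text
time: 6.53
ee_pos: [0.4796, 0.2074, 0.0461]
eef_rot: [-0.563, -0.427, 0.428, 0.563]
ft_force: [0.5, -0.5, -0.3]
width: 0.0696
```

>>> arm_command --targets '[[[0, 0.004, 0, 0, 0, 0], [0, 0.004, 0, 0, 0, 0], [0, 0.003, 0, 0, 0, 0], [0, 0, 0, 0, 0, 0]]]'

```text
time: 6.87
ee_pos: [0.4798, 0.2074, 0.0352]
eef_rot: [-0.563, -0.427, 0.428, 0.563]
ft_force: [0.6, -0.5, -0.8]
width: 0.0698
```

>>> arm_command --targets '[[[0, 0, 0, 0, 0, 0], [0, 0, 0, 0, 0, 0], [0, 0, 0, 0, 0, 0], [0, 0, 0, 0, 0, 0], [0, 0, 0, 0, 0, 0], [0, 0, 0, 0, 0, 0], [0, 0, 0, 0, 0, 0], [0, 0, 0, 0, 0, 0], [0, 0, 0, 0, 0, 0], [0, 0, 0, 0, 0, 0], [0, 0, 0, 0, 0, 0], [0, 0, 0, 0, 0, 0]]]' --hand 0

```text
time: 7.87
ee_pos: [0.4802, 0.2077, 0.0361]
eef_rot: [-0.563, -0.428, 0.428, 0.563]
ft_force: [0.2, -0.1, 0.6]
width: 0.0138
```

```bash
python3 plan.py .48 .2077 .036 -15.6 0; python3 w.py wrist w5
```

```text
t 7.87 p [0.4802 0.2077 0.0361] axes cols
 [[ 0.2689 -0.     -0.9632]
 [ 0.9632  0.0001  0.2689]
 [ 0.     -1.      0.    ]] 
F [ 0.2196 -0.109   0.5946] T [-0.0859 -0.0274  0.057 ] w 0.0138 j [-0.7447  0.2532  0.2812  1.914  -0.0836  0.9856  0.8728]
flip 0 shift_tool [-0.      0.0001  0.0002] rotvec_tool deg [-0.002   0.004   0.0026] shift in target axes [-0.      0.0001  0.0002]
```

View pics/w5.png

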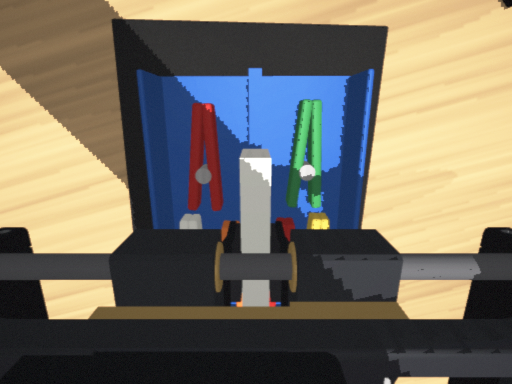

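>>> arm_command --targets '[[[0, 0, 0, 0, 0, 0], [0, -0.003, 0, 0, 0, 0], [0, -0.006, 0, 0, 0, 0], [0, -0.01, 0, 0, 0, 0], [0, -0.015, 0, 0, 0, 0], [0, -0.02, 0, 0, 0, 0], [0, -0.025, 0, 0, 0, 0], [0, -0.025, 0, 0, 0, 0], [0, -0.02, 0, 0, 0, 0], [0, -0.01, 0, 0, 0, 0], [0, 0, 0, 0, 0, 0], [0, 0, 0, 0, 0, 0]]]' --grip_force 60

```text
time: 8.92
ee_pos: [0.48, 0.2076, 0.1697]
eef_rot: [-0.563, -0.427, 0.428, 0.563]
ft_force: [0.2, 0.4, -6.9]
width: 0.0132
```

```bash
python3 plan.py .71 -.2295 .262 -1.2 0; python3 w.py wrist w6
```

```text
t 8.92 p [0.48   0.2076 0.1697] axes cols
 [[ 0.269  -0.0001 -0.9631]
 [ 0.9631  0.0002  0.269 ]
 [ 0.0001 -1.      0.0002]] 
F [ 0.1601  0.3588 -6.8664] T [ 0.0165  0.108  -0.0317] w 0.0132 j [-0.7656  0.1127  0.2922  1.769  -0.0342  1.2648  0.8336]
flip 0 shift_tool [-0.3591 -0.0924 -0.3391] rotvec_tool deg [ -0.0084 -14.4034   0.0079] shift in target axes [-0.4322 -0.0923 -0.2391]
```

View pics/w6.png

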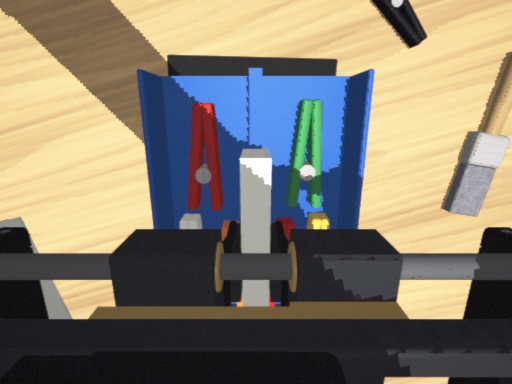

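>>> arm_command --targets '[[[0, -0.005, 0, 0, 0, 0], [0, -0.012, 0, 0, 0, 0], [0, -0.018, 0, 0, 0, 0], [0, -0.02, 0, 0, 0, 0], [0, -0.018, 0, 0, 0, 0], [0, -0.012, 0, 0, 0, 0], [0, -0.006, 0, 0, 0, 0]]]'

```text
time: 9.55
ee_pos: [0.4808, 0.2079, 0.263]
eef_rot: [0.563, 0.428, -0.427, -0.563]
ft_force: [0.1, 0.4, -6.7]
width: 0.0139
```

>>> arm_command --targets '[[[-0.0052, 0, -0.0046, 0, 0, 0], [-0.0104, 0, -0.0093, 0, 0, 0], [-0.0156, 0, -0.0139, 0, 0, 0], [-0.0208, 0, -0.0186, 0, 0, 0], [-0.026, 0, -0.0232, 0, 0, 0], [-0.026, 0, -0.0232, 0, 0, 0], [-0.026, 0, -0.0232, 0, 0, 0], [-0.026, 0, -0.0232, 0, 0, 0], [-0.026, 0, -0.0232, 0, 0, 0], [-0.026, 0, -0.0232, 0, 0, 0], [-0.026, 0, -0.0232, 0, 0, 0], [-0.026, 0, -0.0232, 0, 0, 0]]]'

```text
time: 10.55
ee_pos: [0.6337, -0.1072, 0.2595]
eef_rot: [-0.563, -0.427, 0.428, 0.564]
ft_force: [0.5, -0.7, -4.5]
width: 0.0133
```

>>> arm_command --targets '[[[-0.026, 0, -0.0232, 0, 0, 0], [-0.026, 0, -0.0232, 0, 0, 0], [-0.0208, 0, -0.0186, 0, 0, 0], [-0.0156, 0, -0.0139, 0, 0, 0], [-0.0104, 0, -0.0093, 0, 0, 0], [-0.0052, 0, -0.0046, 0, 0, 0], [0, 0, 0, 0, -2.4, 0], [0, 0, 0, 0, -3.6, 0], [0, 0, 0, 0, -3.6, 0], [0, 0, 0, 0, -2.4, 0], [0, 0, 0, 0, -2.4, 0], [0, 0, 0, 0, 0, 0]]]'

```text
time: 11.55
ee_pos: [0.6948, -0.2298, 0.26]
eef_rot: [-0.504, -0.495, 0.496, 0.505]
ft_force: [-0.2, -0.8, -5.6]
width: 0.0133
```

```bash
python3 plan.py .695 -.2295 .262 -1.2 0; python3 w.py wrist w7; python3 w.py scene s7; python3 w.py top t7
python3 - <<'E'
import cv2,numpy as np
a=cv2.imread("pics/t7.png")[80:240,260:420];b=cv2.imread("pics/s7.png")[50:210,190:350]
cv2.imwrite("pics/z7.png",np.hstack([cv2.resize(x,(400,400),interpolation=3) for x in (a,b)]))
E
```

```text
t 11.55 p [ 0.6948 -0.2298  0.26  ] axes cols
 [[ 0.0184 -0.0014 -0.9998]
 [ 0.9998  0.0007  0.0184]
 [ 0.0007 -1.      0.0014]] 
F [-0.2146 -0.7787 -5.5797] T [ 0.0747  0.0694 -0.0087] w 0.0133 j [-0.0265  0.6028  0.5211  1.0049 -0.2864  1.599   1.9597]
flip 0 shift_tool [ 0.0003 -0.002  -0.0002] rotvec_tool deg [-0.0819  0.1445  0.0413] shift in target axes [ 0.0003 -0.002  -0.0002]
```

View pics/w7.png

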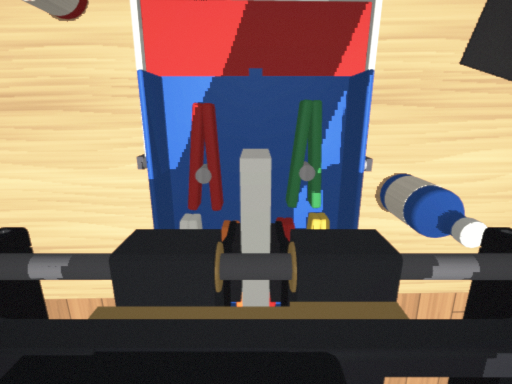

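View pics/z7.png

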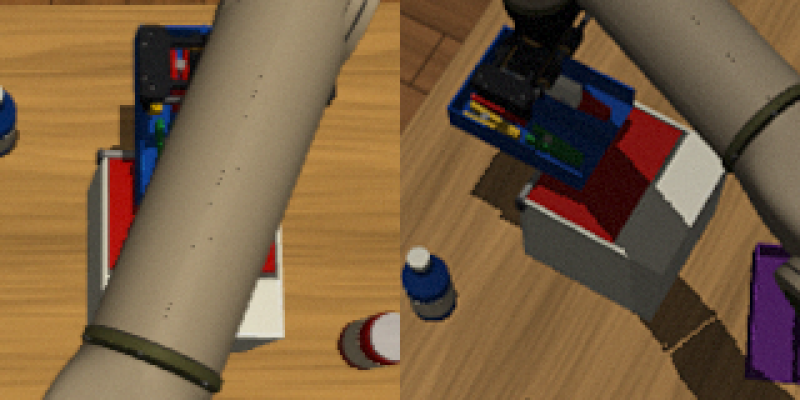

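Run:
```python
from h import *
c=vision.camera("wrist");s=readout.read_state();pose=(np.array(s["ee_pos"]),np.array(s["eef_rot"]))
for z in (.184,.191,.198):
  for p in ((141.5,162),(369,164)): print(z,onz(c,*p,z,pose))
im=c["pixels"];cv2.imwrite("pics/w8.png",np.hstack([cv2.resize(im[140:190,120:170],(400,400),interpolation=3),cv2.resize(im[140:190,345:395],(400,400),interpolation=3)]))
```

```text
0.184 [ 0.66592362 -0.34026266  0.184     ]
0.184 [ 0.67267591 -0.11944996  0.184     ]
0.191 [ 0.6647749  -0.33742657  0.191     ]
0.191 [ 0.67135506 -0.12224275  0.191     ]
0.198 [ 0.66362617 -0.33459048  0.198     ]
0.198 [ 0.67003421 -0.12503554  0.198     ]
```

View pics/w8.png

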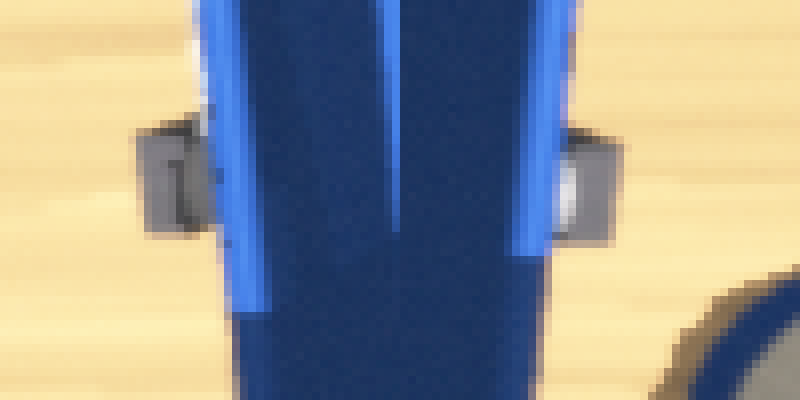

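>>> arm_command --targets '[[[0, 0.005, 0, 0, -0.5, 0], [0, 0.007, 0, 0, 0, 0], [0, 0.005, 0, 0, 0, 0], [0, 0.003, 0, 0, 0, 0], [0, 0.001, 0, 0, 0, 0], [0, 0, 0, 0, 0, 0], [0, 0, 0, 0, 0, 0]]]'

```text
time: 12.33
ee_pos: [0.6952, -0.2303, 0.2401]
eef_rot: [0.503, 0.497, -0.497, -0.503]
ft_force: [-0.3, -0.3, -5.6]
width: 0.0135
```

Run:
```python
from h import *
st()
```

```text
t 12.33 p [ 0.6952 -0.2303  0.2401] axes cols
 [[ 0.0123  0.0002 -0.9999]
 [ 0.9999  0.      0.0123]
 [ 0.     -1.     -0.0002]] 
F [-0.3252 -0.2937 -5.6027] T [ 0.0183  0.0677 -0.0342] w 0.0135 j [-0.0319  0.6029  0.5175  1.046  -0.2844  1.5568  1.9691]
```

>>> arm_command --targets '[[[0, 0.001, 0, 0, 0, 0], [0, 0.001, 0, 0, 0, 0], [0, 0, 0, 0, 0, 0]]]'

```text
time: 12.58
ee_pos: [0.6951, -0.2303, 0.2379]
eef_rot: [-0.503, -0.497, 0.497, 0.503]
ft_force: [0.8, -0.3, -5.6]
width: 0.0131
```

>>> arm_command --targets '[[[0, 0.001, 0, 0, 0, 0], [0, 0.001, 0, 0, 0, 0], [0, 0, 0, 0, 0, 0]]]'

```text
time: 12.83
ee_pos: [0.6951, -0.2302, 0.2357]
eef_rot: [-0.503, -0.497, 0.497, 0.503]
ft_force: [0.1, 0.3, -6.5]
width: 0.0133
```

>>> arm_command --targets '[[[0, 0.001, 0, 0, 1, 0], [0, 0.001, 0, 0, 0, 0], [0, 0, 0, 0, 0, 0]]]'

```text
time: 13.08
ee_pos: [0.695, -0.2302, 0.2337]
eef_rot: [-0.507, -0.492, 0.493, 0.508]
ft_force: [0.3, 0.7, -5.6]
width: 0.0133
```

>>> arm_command --targets '[[[0, 0.001, 0, 0, 0, 0], [0, 0.001, 0, 0, 0, 0], [0, 0, 0, 0, 0, 0]]]'

```text
time: 13.33
ee_pos: [0.6951, -0.2302, 0.2317]
eef_rot: [-0.507, -0.492, 0.493, 0.507]
ft_force: [0.2, -0.2, -6.9]
width: 0.0134
```

>>> arm_command --targets '[[[0, 0.001, 0, 0, 0, 0], [0, 0.001, 0, 0, 0, 0], [0, 0, 0, 0, 0, 0]]]'

```text
time: 13.58
ee_pos: [0.6951, -0.2302, 0.2297]
eef_rot: [-0.507, -0.492, 0.493, 0.507]
ft_force: [1.0, 0.3, -5.7]
width: 0.0131
```

Baseline is about -6 N; underside now ≈0.198 by reckoning. Continue carefully.

>>> arm_command --targets '[[[0, 0.001, 0, 0, 0, 0], [0, 0, 0, 0, 0, 0], [0, 0, 0, 0, 0, 0]]]'

```text
time: 13.83
ee_pos: [0.6951, -0.2302, 0.2289]
eef_rot: [-0.507, -0.493, 0.493, 0.507]
ft_force: [-0.4, 0.6, -6.0]
width: 0.0135
```

>>> arm_command --targets '[[[0, 0.001, 0, 0, 0, 0], [0, 0, 0, 0, 0, 0], [0, 0, 0, 0, 0, 0]]]'

```text
time: 14.08
ee_pos: [0.6951, -0.2303, 0.228]
eef_rot: [-0.507, -0.493, 0.492, 0.507]
ft_force: [0.1, 0.6, -6.1]
width: 0.0134
```

>>> arm_command --targets '[[[0, 0.001, 0, 0, 0, 0], [0, 0, 0, 0, 0, 0], [0, 0, 0, 0, 0, 0]]]'

```text
time: 14.33
ee_pos: [0.6951, -0.2303, 0.2269]
eef_rot: [-0.507, -0.493, 0.493, 0.507]
ft_force: [-0.6, 0.1, -5.8]
width: 0.0134
```

>>> arm_command --targets '[[[0, 0.001, 0, 0, 0, 0], [0, 0, 0, 0, 0, 0], [0, 0, 0, 0, 0, 0]]]'

```text
time: 14.58
ee_pos: [0.6951, -0.2302, 0.2259]
eef_rot: [-0.507, -0.493, 0.493, 0.507]
ft_force: [0.4, -0.2, -5.5]
width: 0.0136
```

>>> arm_command --targets '[[[0, 0.001, 0, 0, 0, 0], [0, 0, 0, 0, 0, 0], [0, 0, 0, 0, 0, 0]]]'

```text
time: 14.83
ee_pos: [0.6952, -0.2303, 0.2251]
eef_rot: [0.507, 0.493, -0.492, -0.507]
ft_force: [0.6, -0.1, -4.9]
width: 0.0135
```

>>> arm_command --targets '[[[0, 0.001, 0, 0, 0, 0], [0, 0, 0, 0, 0, 0], [0, 0, 0, 0, 0, 0]]]'

```text
time: 15.08
ee_pos: [0.6953, -0.2303, 0.2245]
eef_rot: [0.508, 0.493, -0.492, -0.507]
ft_force: [1.1, 0.9, -3.1]
width: 0.0136
```

>>> arm_command --targets '[[[0, 0.001, 0, 0, 0, 0], [0, 0, 0, 0, 0, 0], [0, 0, 0, 0, 0, 0]]]'

```text
time: 15.33
ee_pos: [0.6954, -0.2303, 0.2237]
eef_rot: [0.508, 0.493, -0.492, -0.507]
ft_force: [0.4, 1.1, 1.4]
width: 0.0138
```

>>> arm_command --targets '[[[0, -0.0005, 0.0007, -1, 0, 0], [0, -0.0009, 0.0013, -2, 0, 0], [0, -0.0009, 0.0013, -2, 0, 0], [0, -0.0005, 0.0007, -1, 0, 0], [0, 0, 0, 0, 0, 0], [0, 0, 0, 0, 0, 0]]]'

```text
time: 15.83
ee_pos: [0.6911, -0.2305, 0.2263]
eef_rot: [0.533, 0.518, -0.466, -0.48]
ft_force: [0.9, -1.2, 1.9]
width: 0.0134
```

>>> arm_command --targets '[[[0, -0.0005, 0.0007, -1, 0, 0], [0, -0.0009, 0.0013, -2, 0, 0], [0, -0.0009, 0.0013, -2, 0, 0], [0, -0.0005, 0.0007, -1, 0, 0], [0, 0, 0, 0, 0, 0], [0, 0, 0, 0, 0, 0]]]'

```text
time: 16.33
ee_pos: [0.6869, -0.2304, 0.2284]
eef_rot: [0.558, 0.541, -0.438, -0.451]
ft_force: [0.7, -1.5, 5.4]
width: 0.0134
```

```bash
cat > chk.py <<'E'
from h import *
import sys
p,q,s=st()
R=Rot.from_quat(q).as_matrix()
print("tilt",np.degrees(np.arctan2(R[0,1],-R[2,1])))
# underside line: caddy origin = TCP + .032*tooly ; caddy x = -tool z
o=p+.032*R[:,1]; cx=-R[:,2]; cz=-R[:,1]
# bar axis distance with x,z
xb=float(sys.argv[1]) if len(sys.argv)>1 else .668
b=np.array([xb,-.23,0]);  # height of bar axis implied by tangency
# (b-o).cz=-5mm
z=((-.005)-(b[0]-o[0])*cz[0]-(b[1]-o[1])*cz[1])/cz[2]+o[2]
bb=np.array([xb,-.23,z]); print("implied bar axis z",z,"(unloaded .188)","nose past",.1+(bb-o)@cx, "nose",o-.1*cx)
E
python3 chk.py; python3 w.py scene s9; python3 w.py wrist w9
```

```text
t 16.33 p [ 0.6869 -0.2304  0.2284] axes cols
 [[ 0.0299  0.2083 -0.9776]
 [ 0.9996 -0.0067  0.0292]
 [-0.0005 -0.9781 -0.2084]] 
F [ 0.6588 -1.4701  5.4009] T [-0.4032 -0.0381 -0.1294] w 0.0134 j [-0.0894  0.3936  0.5198  1.3702 -0.2782  1.2349  1.9857]
tilt 12.020524590456574
implied bar axis z 0.1865396095825839 (unloaded .188) nose past 0.07282517589340716 nose [ 0.5958 -0.2277  0.1763]
```

View pics/s9.png

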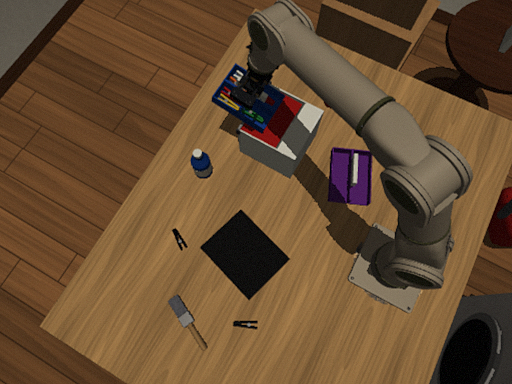

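View pics/w9.png

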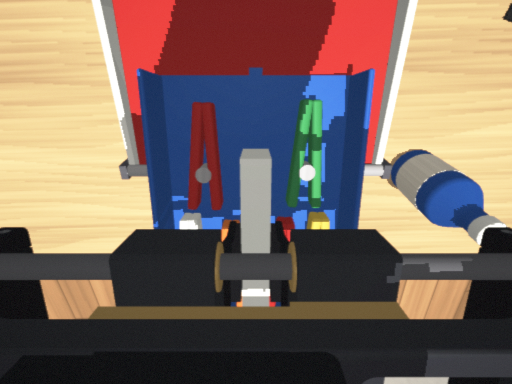

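>>> arm_command --targets '[[[0, -0.0005, 0.0007, -1, 0, 0], [0, -0.0009, 0.0013, -2, 0, 0], [0, -0.0009, 0.0013, -2, 0, 0], [0, -0.0005, 0.0007, -1, 0, 0], [0, 0, 0, 0, 0, 0], [0, 0, 0, 0, 0, 0]]]'

```text
time: 16.93
ee_pos: [0.6823, -0.2302, 0.23]
eef_rot: [0.581, 0.563, -0.409, -0.422]
ft_force: [0.6, -1.1, 4.8]
width: 0.0133
```

>>> arm_command --targets '[[[0, -0.0005, 0.0007, -1, 0, 0], [0, -0.0009, 0.0013, -2, 0, 0], [0, -0.0009, 0.0013, -2, 0, 0], [0, -0.0005, 0.0007, -1, 0, 0], [0, 0, 0, 0, 0, 0], [0, 0, 0, 0, 0, 0]]]'

```text
time: 17.43
ee_pos: [0.6775, -0.23, 0.2312]
eef_rot: [0.602, 0.584, -0.379, -0.391]
ft_force: [-1.1, -1.1, 5.5]
width: 0.0132
```

```bash
python3 chk.py;  python3 w.py wrist w10
```

```text
t 17.43 p [ 0.6775 -0.23    0.2312] axes cols
 [[ 0.0299  0.4064 -0.9132]
 [ 0.9996 -0.0122  0.0272]
 [-0.0001 -0.9136 -0.4066]] 
F [-1.1254 -1.1276  5.5016] T [-0.1325  0.5032 -0.0773] w 0.0132 j [-0.1108  0.2046  0.51    1.629  -0.2904  0.9518  2.0349]
tilt 23.981860668265337
implied bar axis z 0.18644243453841325 (unloaded .188) nose past 0.07316756560305822 nose [ 0.5992 -0.2277  0.1613]
```

View pics/w10.png

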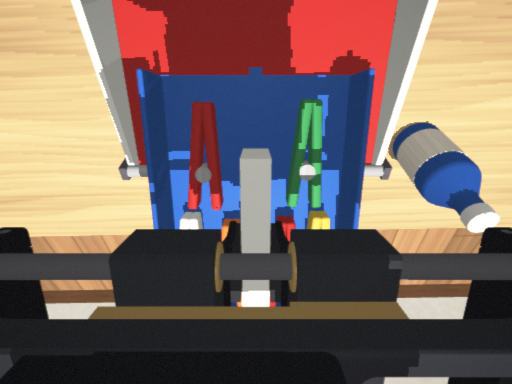

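>>> arm_command --targets '[[[0, -0.0005, 0.0007, -1, 0, 0], [0, -0.0009, 0.0013, -2, 0, 0], [0, -0.0009, 0.0013, -2, 0, 0], [0, -0.0005, 0.0007, -1, 0, 0], [0, 0, 0, 0, 0, 0], [0, 0, 0, 0, 0, 0]]]'

```text
time: 17.98
ee_pos: [0.6725, -0.2299, 0.2318]
eef_rot: [0.621, 0.603, -0.348, -0.359]
ft_force: [-2.1, -0.2, 5.8]
width: 0.0136
```

>>> arm_command --targets '[[[0, -0.0005, 0.0007, -1, 0, 0], [0, -0.0009, 0.0013, -2, 0, 0], [0, -0.0009, 0.0013, -2, 0, 0], [0, -0.0005, 0.0007, -1, 0, 0], [0, 0, 0, 0, 0, 0], [0, 0, 0, 0, 0, 0], [0, 0, 0, 0, 0, 0], [0, 0, 0, 0, 0, 0]]]'

```text
time: 18.65
ee_pos: [0.6676, -0.2297, 0.2317]
eef_rot: [0.639, 0.62, -0.317, -0.326]
ft_force: [-3.9, 0.7, 7.4]
width: 0.0132
```

```bash
python3 chk.py;  python3 w.py wrist w11
```

```text
t 18.65 p [ 0.6676 -0.2297  0.2317] axes cols
 [[ 0.0297  0.5864 -0.8094]
 [ 0.9996 -0.0173  0.0242]
 [ 0.0002 -0.8098 -0.5867]] 
F [-3.9422  0.6918  7.3713] T [ 0.0182  0.8115 -0.0128] w 0.0132 j [-0.0968  0.0491  0.4923  1.863  -0.3755  0.6724  2.1568]
tilt 35.91091706097325
implied bar axis z 0.18629468644224648 (unloaded .188) nose past 0.0736643956002779 nose [ 0.6054 -0.2278  0.1471]
```

View pics/w11.png

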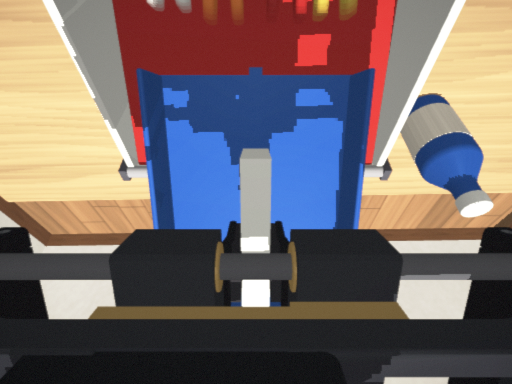

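>>> arm_command --targets '[[[0, 0, 0, 0, 0, 0], [0, 0, 0, 0, 0, 0], [0, 0, 0, 0, 0, 0], [0, 0, 0, 0, 0, 0]]]'

```text
time: 19.03
ee_pos: [0.6678, -0.2297, 0.2319]
eef_rot: [0.639, 0.62, -0.317, -0.326]
ft_force: [-4.3, 0.4, 8.3]
width: 0.0137
```

```bash
python3 chk.py;  python3 w.py wrist w12
```

```text
t 19.03 p [ 0.6678 -0.2297  0.2319] axes cols
 [[ 0.0296  0.5867 -0.8093]
 [ 0.9996 -0.0173  0.0241]
 [ 0.0001 -0.8097 -0.5869]] 
F [-4.2672  0.422   8.2659] T [ 0.0293  1.036  -0.0118] w 0.0137 j [-0.0969  0.0492  0.4922  1.8627 -0.3756  0.6724  2.1568]
tilt 35.92592735484903
implied bar axis z 0.18633840710395927 (unloaded .188) nose past 0.07345814957836612 nose [ 0.6056 -0.2278  0.1473]
```

View pics/w12.png

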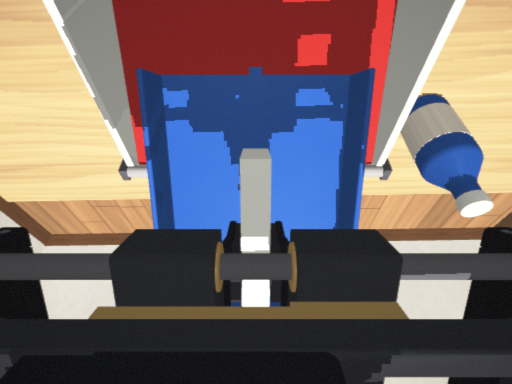

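>>> arm_command --targets '[[[0, -0.0008, 0.0007, -1, 0, 0], [0, -0.0009, 0.0013, -2, 0, 0], [0, -0.0009, 0.0013, -2, 0, 0], [0, -0.0005, 0.0007, -1, 0, 0], [0, 0, 0, 0, 0, 0], [0, 0, 0, 0, 0, 0]]]'

```text
time: 19.58
ee_pos: [0.6625, -0.2296, 0.2317]
eef_rot: [0.655, 0.636, -0.283, -0.292]
ft_force: [-4.1, -0.0, 6.1]
width: 0.0138
```

>>> arm_command --targets '[[[0, -0.0005, 0.0007, -1, 0, 0], [0, -0.0009, 0.0013, -2, 0, 0], [0, -0.0009, 0.0013, -2, 0, 0], [0, -0.0005, 0.0007, -1, 0, 0], [0, 0, 0, 0, 0, 0], [0, 0, 0, 0, 0, 0], [0, 0, 0, 0, 0, 0], [0, 0, 0, 0, 0, 0], [0, 0, 0, 0, 0, 0], [0, 0, 0, 0, 0, 0]]]'

```text
time: 20.42
ee_pos: [0.6577, -0.2294, 0.2306]
eef_rot: [0.67, 0.65, -0.25, -0.258]
ft_force: [-6.7, 0.1, 6.3]
width: 0.0135
```

```bash
python3 chk.py;  python3 w.py wrist w13; python3 w.py scene s13; python3 w.py top t13
python3 - <<'E'
import cv2,numpy as np
a=cv2.imread("pics/t13.png")[80:240,260:420];b=cv2.imread("pics/s13.png")[50:210,190:350]
z=np.hstack([cv2.resize(x,(400,400),interpolation=3) for x in (a,b)])
cv2.imwrite("pics/z13.png",np.clip(z*1.8,0,255).astype(np.uint8))
E
```

```text
t 20.42 p [ 0.6577 -0.2294  0.2306] axes cols
 [[ 0.0296  0.7419 -0.6699]
 [ 0.9996 -0.0217  0.0202]
 [ 0.0005 -0.6702 -0.7422]] 
F [-6.7463  0.1075  6.2628] T [ 0.0132  1.3304 -0.0753] w 0.0135 j [-0.0959 -0.058   0.52    2.0755 -0.7107  0.4194  2.5296]
tilt 47.905679145272444
implied bar axis z 0.18678682597813037 (unloaded .188) nose past 0.07441799820990208 nose [ 0.6144 -0.2281  0.1349]
```

View pics/w13.png

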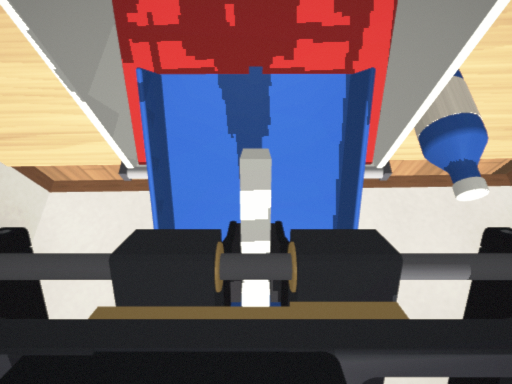

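View pics/z13.png

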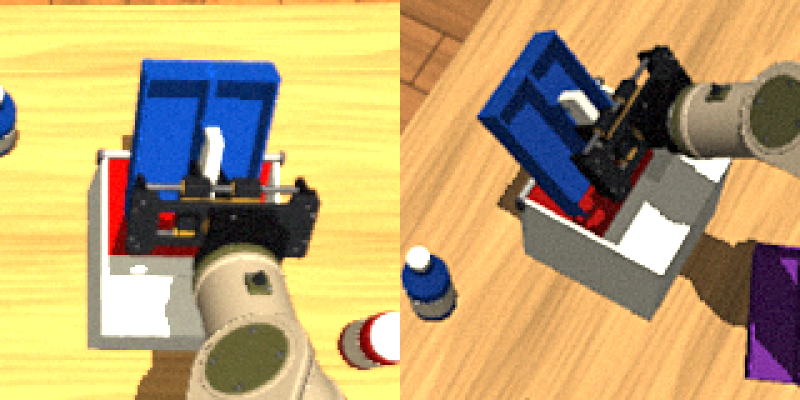

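Run:
```python
import cv2,numpy as np
b=cv2.imread("pics/s13.png")[100:170,225:295];a=cv2.imread("pics/t13.png")[140:210,290:360]
z=np.hstack([cv2.resize(x,(400,400),interpolation=3) for x in (a,b)])
cv2.imwrite("pics/zb.png",np.clip(z*1.3,0,255).astype(np.uint8))
```

```text
(no output)
```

View pics/zb.png

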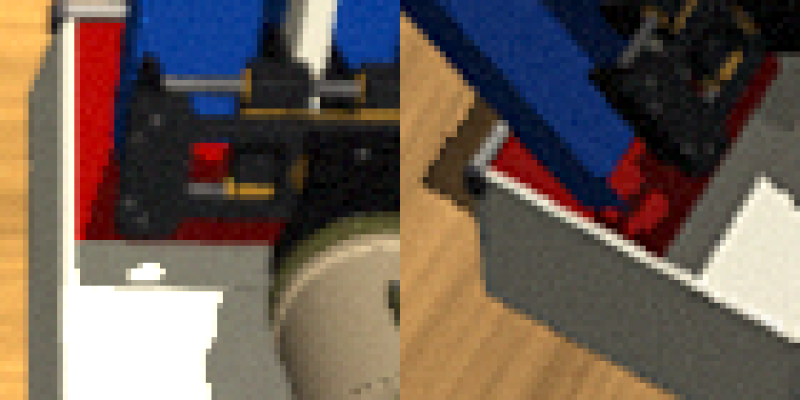

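>>> arm_command --targets '[[[0, -0.001, 0, 0, 0, 0], [0, -0.001, 0, 0, 0, 0], [0, 0.0005, -0.0007, 1, 0, 0], [0, 0.001, -0.0013, 2, 0, 0], [0, 0.0015, -0.0019, 3, 0, 0], [0, 0.0015, -0.0019, 3, 0, 0], [0, 0.0015, -0.0019, 3, 0, 0], [0, 0.0015, -0.0019, 3, 0, 0], [0, 0.0015, -0.0019, 3, 0, 0], [0, 0, 0, 0, 0, 0]]]'

```text
time: 21.4
ee_pos: [0.6719, -0.2283, 0.2323]
eef_rot: [0.62, 0.603, -0.35, -0.36]
ft_force: [-4.4, 1.7, 1.6]
width: 0.0137
```

```bash
python3 chk.py;  python3 w.py wrist w14
```

```text
t 21.4 p [ 0.6719 -0.2283  0.2323] axes cols
 [[ 0.0273  0.4958 -0.868 ]
 [ 0.9996 -0.0141  0.0233]
 [-0.0006 -0.8683 -0.496 ]] 
F [-4.4077  1.654   1.5958] T [0.3764 1.7884 0.2613] w 0.0137 j [-0.0909  0.1202  0.4794  1.7459 -0.3084  0.8163  2.0735]
tilt 29.728070873482626
implied bar axis z 0.18747241605986348 (unloaded .188) nose past 0.07439945062471243 nose [ 0.601  -0.2264  0.1549]
```

View pics/w14.png

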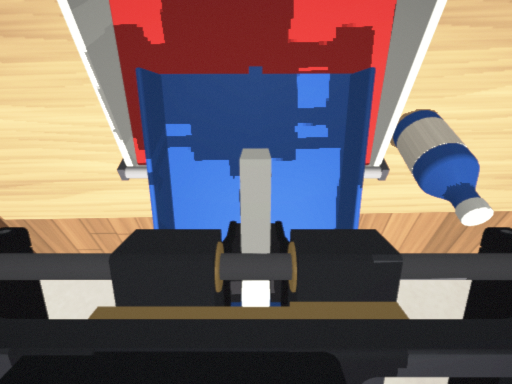

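>>> arm_command --targets '[[[0, 0.001, -0.0019, 3, 0, 0], [0, 0.001, -0.0019, 3, 0, 0], [0, 0.001, -0.0019, 3, 0, 0], [0, 0.001, -0.0019, 3, 0, 0], [0, 0.0005, -0.0019, 3, 0, 0], [0, 0.0005, -0.0019, 3, 0, 0], [0, 0, -0.0019, 3, 0, 0], [0, -0.002, -0.0019, 3, 0, 0], [0, -0.004, -0.0019, 3, 0, 0], [0, -0.007, -0.0014, 2, 0, 0], [0, -0.01, -0.0007, 1, 0, 0], [0, -0.012, 0, 0, 0, 0]]]'

```text
time: 22.45
ee_pos: [0.6898, -0.2293, 0.2655]
eef_rot: [-0.505, -0.492, 0.493, 0.509]
ft_force: [-0.1, -0.2, -4.3]
width: 0.0134
```

>>> arm_command --targets '[[[0, -0.015, 0, 0, 0, 0], [0, -0.015, 0, 0, 0, 0], [0, -0.01, 0, 0, 0, 0], [0, -0.005, 0, 0, 0, 0], [0, 0, 0, 0, 0, 0], [0, 0, 0, 0, 0, 0]]]'

```text
time: 22.95
ee_pos: [0.6896, -0.2302, 0.3124]
eef_rot: [-0.507, -0.493, 0.492, 0.508]
ft_force: [-0.1, -0.3, -4.7]
width: 0.0135
```

```bash
python3 plan.py .467 .206 .30 -16.2 0;  python3 w.py wrist w15
```

```text
t 22.95 p [ 0.6896 -0.2302  0.3124] axes cols
 [[ 0.0298 -0.0005 -0.9996]
 [ 0.9996  0.001   0.0298]
 [ 0.001  -1.      0.0005]] 
F [-0.1166 -0.2868 -4.7072] T [ 0.0557  0.0404 -0.0974] w 0.0135 j [-0.0016  0.5955  0.5141  0.9021 -0.2827  1.7021  1.9391]
flip 0 shift_tool [0.4293 0.013  0.2355] rotvec_tool deg [-0.0379 14.494   0.055 ] shift in target axes [0.3567 0.0124 0.3355]
```

View pics/w15.png

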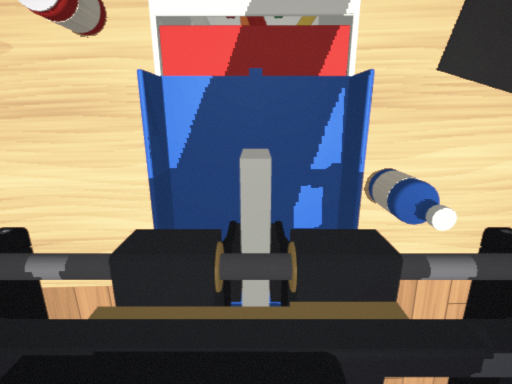

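>>> arm_command --targets '[[[0.0061, 0, 0.0034, 0, 0, 0], [0.0123, 0, 0.0067, 0, 0, 0], [0.0184, 0, 0.0101, 0, 0, 0], [0.0245, 0, 0.0135, 0, 0, 0], [0.0307, 0, 0.0168, 0, 0, 0], [0.0307, 0, 0.0168, 0, 0, 0], [0.0307, 0, 0.0168, 0, 0, 0], [0.0307, 0, 0.0168, 0, 0, 0], [0.0307, 0, 0.0168, 0, 0, 0], [0.0307, 0, 0.0168, 0, 0, 0], [0.0307, 0, 0.0168, 0, 0, 0], [0.0307, 0, 0.0168, 0, 0, 0]]]'

```text
time: 24.0
ee_pos: [0.5291, 0.0834, 0.3131]
eef_rot: [-0.507, -0.493, 0.493, 0.507]
ft_force: [0.8, 1.4, -4.3]
width: 0.0135
```

>>> arm_command --targets '[[[0.0307, 0, 0.0168, 0, 0, 0], [0.0307, 0, 0.0168, 0, 0, 0], [0.0245, 0, 0.0135, 0, 0, 0], [0.0184, 0, 0.0101, 0, 0, 0], [0.0123, 0, 0.0067, 0, 0, 0], [0.0061, 0, 0.0034, 0, 0, 0], [0, 0.01, 0, 0, 3, 0], [0, 0.02, 0, 0, 4, 0], [0, 0.025, 0, 0, 4, 0], [0, 0.025, 0, 0, 3.5, 0], [0, 0.025, 0, 0, 0, 0], [0, 0.015, 0, 0, 0, 0]]]'

```text
time: 25.0
ee_pos: [0.4661, 0.2049, 0.1906]
eef_rot: [-0.566, -0.423, 0.425, 0.566]
ft_force: [-0.7, -0.6, -4.7]
width: 0.0137
```

```bash
python3 plan.py .467 .206 .036 -16.2 0;  python3 w.py wrist w16;  python3 w.py scene s16; python3 w.py top t16
python3 - <<'E'
import cv2,numpy as np
a=cv2.imread("pics/t16.png")[125:235,280:390];b=cv2.imread("pics/s16.png")[75:185,225:335]
z=np.hstack([cv2.resize(x,(400,400),interpolation=3) for x in (a,b)])
cv2.imwrite("pics/z16.png",np.clip(z*1.3,0,255).astype(np.uint8))
E
```

```text
t 25.0 p [0.4661 0.2049 0.1906] axes cols
 [[ 0.28   -0.0025 -0.96  ]
 [ 0.96   -0.0016  0.28  ]
 [-0.0023 -1.      0.0019]] 
F [-0.6898 -0.581  -4.6634] T [0.0114 0.0639 0.036 ] w 0.0137 j [-0.7292  0.0703  0.2371  1.767  -0.0168  1.3093  0.7987]
flip 0 shift_tool [ 0.0016  0.1546 -0.0009] rotvec_tool deg [-0.109  -0.0629 -0.1297] shift in target axes [ 0.0013  0.1546 -0.0006]
```

View pics/w16.png

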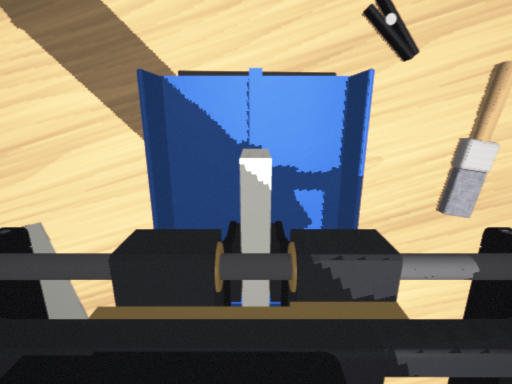

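View pics/z16.png

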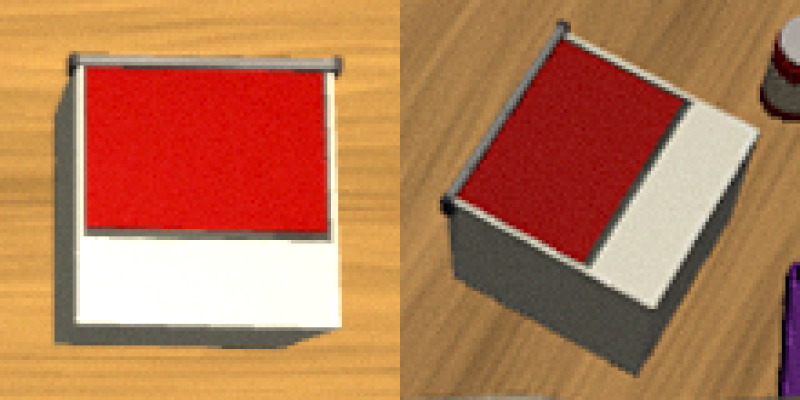

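>>> arm_command --targets '[[[0, 0.008, 0, 0, 0, 0], [0, 0.016, 0, 0, 0, 0], [0, 0.022, 0, 0, 0, 0], [0, 0.025, 0, 0, 0, 0], [0, 0.025, 0, 0, 0, 0], [0, 0.02, 0, 0, 0, 0], [0, 0.014, 0, 0, 0, 0], [0, 0.008, 0, 0, 0, 0], [0, 0.004, 0, 0, 0, 0], [0, 0, 0, 0, 0, 0], [0, 0, 0, 0, 0, 0]]]'

```text
time: 26.07
ee_pos: [0.468, 0.2067, 0.0527]
eef_rot: [0.566, 0.425, -0.424, -0.565]
ft_force: [0.4, 0.5, -3.2]
width: 0.0134
```

```bash
python3 plan.py .467 .206 .036 -16.2 0;  python3 w.py wrist w17
python3 - <<'E'
from h import *
L=np.load("last.npz");c={k:L[k] for k in L};pose=(L["p"],L["q"])
E
```

```text
t 26.07 p [0.468  0.2067 0.0527] axes cols
 [[ 0.2791  0.0014 -0.9603]
 [ 0.9603  0.0009  0.2791]
 [ 0.0013 -1.     -0.0011]] 
F [ 0.44    0.5229 -3.1524] T [ 0.0364  0.0129 -0.0314] w 0.0134 j [-0.7145  0.2043  0.2318  1.9281 -0.0551  1.0135  0.8297]
flip 0 shift_tool [-0.001   0.0167  0.0008] rotvec_tool deg [ 0.0617 -0.006   0.0727] shift in target axes [-0.0009  0.0167  0.0008]
```

View pics/w17.png

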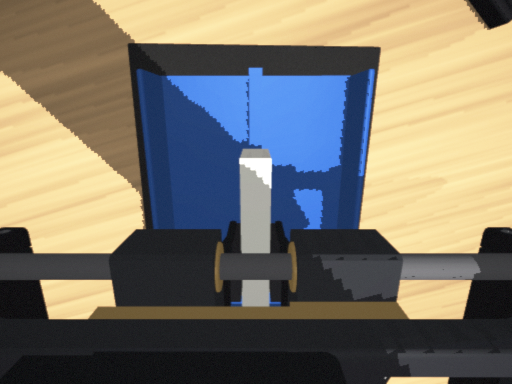

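Run:
```python
from h import *
L=np.load("last.npz");c={k:L[k] for k in L};p,q=L["p"],L["q"]
A=onz(c,129,44,.004,(p,q));B=onz(c,380.5,47,.004,(p,q));m=(A+B)/2
d=(B-A)/np.linalg.norm(B-A);x=np.array([d[1],-d[0],0]);print(A,B,np.linalg.norm(A-B),"yaw",np.degrees(np.arctan2(x[1],x[0])),"mat ctr est",m+.125*x,"tcp",p)
```

```text
[0.32106022 0.1464699  0.004     ] [0.37788351 0.33489692 0.004     ] 0.19680860673619238 yaw -16.781556746245016 mat ctr est [0.46914843 0.20459295 0.004     ] tcp [0.46804425 0.20667808 0.05271119]
```

Within 2 mm of the mat centre. Lowering the rest.

>>> arm_command --targets '[[[-0.001, 0.006, 0, 0, 0, 0], [0, 0.005, 0, 0, 0, 0], [0, 0.002, 0, 0, 0, 0], [0, 0, 0, 0, 0, 0], [0, 0, 0, 0, 0, 0]]]'

```text
time: 26.53
ee_pos: [0.4669, 0.2053, 0.0385]
eef_rot: [-0.565, -0.424, 0.425, 0.565]
ft_force: [0.7, 0.5, -2.4]
width: 0.0137
```

>>> arm_command --targets '[[[0, 0.0015, 0, 0, 0, 0], [0, 0.001, 0, 0, 0, 0], [0, 0, 0, 0, 0, 0]]]'

```text
time: 26.78
ee_pos: [0.4671, 0.2054, 0.0362]
eef_rot: [0.565, 0.425, -0.424, -0.565]
ft_force: [0.3, -0.3, -3.3]
width: 0.0135
```

>>> arm_command --targets '[[[0, 0.0005, 0, 0, 0, 0], [0, 0.0005, 0, 0, 0, 0], [0, 0, 0, 0, 0, 0]]]'

```text
time: 27.03
ee_pos: [0.4672, 0.2055, 0.036]
eef_rot: [-0.565, -0.425, 0.424, 0.566]
ft_force: [-3.1, -1.7, 6.5]
width: 0.0135
```

>>> arm_command --targets '[[[0, -0.0005, 0, 0, 0, 0], [0, 0, 0, 0, 0, 0], [0, 0, 0, 0, 0, 0], [0, 0, 0, 0, 0, 0], [0, 0, 0, 0, 0, 0], [0, 0, 0, 0, 0, 0], [0, 0, 0, 0, 0, 0], [0, 0, 0, 0, 0, 0], [0, 0, 0, 0, 0, 0], [0, 0, 0, 0, 0, 0]]]' --hand 0.7

```text
time: 27.87
ee_pos: [0.467, 0.2054, 0.0357]
eef_rot: [-0.565, -0.425, 0.425, 0.566]
ft_force: [0.0, -0.0, 0.9]
width: 0.0601
```

>>> arm_command --targets '[[[0, -0.005, 0, 0, 0, 0], [0, -0.015, 0, 0, 0, 0], [0, -0.025, 0, 0, 0, 0], [0, -0.035, 0, 0, 0, 0], [0, -0.035, 0, 0, 0, 0], [0, -0.035, 0, 0, 0, 0], [0, -0.03, 0, 0, 0, 0], [0, 0, 0.03, 0, 0, 0], [0, 0, 0.04, 0, 0, 0], [0, 0, 0.04, 0, 0, 0], [0, 0, 0.02, 0, 0, 0], [0, 0, 0, 0, 0, 0]]]'

```text
time: 28.87
ee_pos: [0.3386, 0.2433, 0.2164]
eef_rot: [-0.564, -0.426, 0.426, 0.565]
ft_force: [0.1, 0.1, 1.1]
width: 0.0609
```

```bash
python3 plan.py .467 .206 .3 -16.2 0;  python3 w.py scene s18; python3 w.py top t18
python3 - <<'E'
import cv2,numpy as np
a=cv2.imread("pics/t18.png")[80:290,100:430];b=cv2.imread("pics/s18.png")[60:340,150:400]
cv2.imwrite("pics/z18.png",np.hstack([cv2.resize(a,(400,255),interpolation=3),cv2.resize(b,(228,255),interpolation=3)]))
E
python3 m1.py
```

```text
t 28.87 p [0.3386 0.2433 0.2164] axes cols
 [[ 0.2742  0.0003 -0.9617]
 [ 0.9617  0.0012  0.2742]
 [ 0.0012 -1.      0.0001]] 
F [0.0803 0.1333 1.0965] T [0.0003 0.0073 0.0177] w 0.0609 j [-0.8422 -0.155   0.0988  1.9248  0.0148  1.37    0.5456]
flip 0 shift_tool [-0.0006 -0.0836 -0.1337] rotvec_tool deg [-0.0052  0.2875  0.0711] shift in target axes [-0.     -0.0836 -0.1337]
top white [186 196  15  35 170] ((192.9108123779297, 212.66485595703125), (4.778895854949951, 35.437347412109375), 17.102725982666016) mid [0.4665225  0.20490458 0.108     ] len 0.10942698475178636 yaw -15.997422753993002
top mat [[236.0, 190.0], [216.0, 260.0], [160.0, 257.0], [182.0, 174.0]] [[0.55417111273445, 0.07678497186498016], [0.32011568396893725, 0.14239176832121292], [0.33104376315889084, 0.32762012160313986], [0.6108875463795214, 0.26181934527576034]] ctr [0.45405453 0.20215405] [np.float64(0.194), np.float64(0.243), np.float64(0.186), np.float64(0.287)]
top flap [[369.0, 188.0], [304.0, 187.0], [304.0, 143.0], [368.0, 145.0]] [[0.5273418782799102, -0.32201435032485715], [0.5314913110686963, -0.13144
[... 577 characters left out ...]
2926640919, 0.3083408737194828], [0.379511428299055, 0.33612186969309577], [0.613441732517203, 0.2638682123381151], [0.5528785279182112, 0.07701236756604724], [0.4062255829545769, 0.11328587796900313]] ctr [0.42728834 0.21762894] [np.float64(0.155), np.float64(0.111), np.float64(0.057), np.float64(0.245), np.float64(0.196), np.float64(0.151)]
scene flap [[302.0, 102.0], [275.0, 146.0], [241.0, 129.0], [269.0, 86.0]] [[0.5286201917350174, -0.32182204705138084], [0.5329655730279732, -0.13093480085439652], [0.6628016940416895, -0.13109891665897644], [0.6585113784611183, -0.3232470259703344]] ctr [ 0.59572471 -0.2267757 ] [np.float64(0.13), np.float64(0.191), np.float64(0.13), np.float64(0.192)]
```

View pics/s18.png

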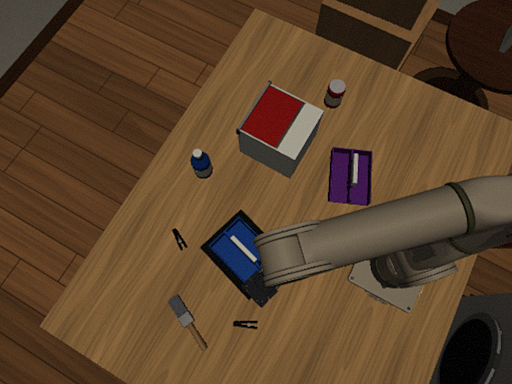

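View pics/t18.png

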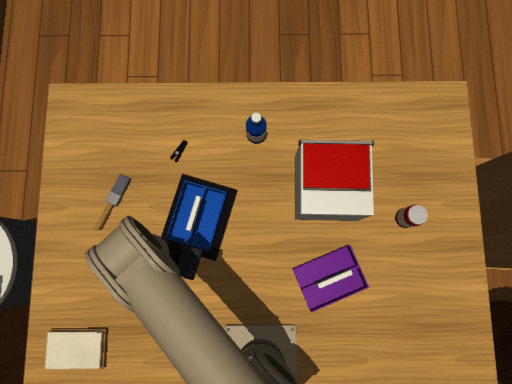

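Run:
```python
from bench import r
print(r.close_job())
```

```text
the job is handed in; nothing more can be done
None
```

The job is handed in at about 29 s of the 69 s: the pegs are in the bin, the flap is shut and the caddy is back on its mat, released. No verdict was reported.

**What I did:** I rested the caddy's underside on the bar by feel and tipped it about the bar to 48°. The bar stayed pressed about 1.5 mm (6–9 N estimated) and the nose was about 73 mm past it. I then tipped it back, lifted it clear, stood it on the mat and let go.

**Last checks:**
- **Caddy:** it is empty, with its handle measured at (0.467, 0.205) at about -16°. The mat centre came out at (0.467, 0.206), agreeing to within about 3 mm across views.
- **Bin:** the flap corners give exactly the same pixels as before the work, so the bin did not move and the flap is shut.
- **Bystanders:** the bottle, the tin and the brush look unmoved in both views.
- **Pegs:** none are left in the caddy, on the flap or on the table. I could not count all six in the bin. I saw the two front ones gone first, then the four rear ones slide off, and some lying inside as the flap was closing.

**What went wrong or disagreed:**
- **First grasp:** it missed, because the fingers really end about 36 mm short of the reported TCP. They closed on top of the handle with about 7 N and did not move the caddy. I regripped 36 mm lower.
- **Bar height:** triangulating the bar from two views gave 0.164 m, below the stated range, so I ignored it. Feeling gave a top height of about 0.193 m.
- **Final mat outline:** it was useless because the arm's shadow fell on it, so I used the earlier outlines.

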